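# Gauge a bead into its tray and hold it up to the magnifier

### The job

Find which of the two red beads on the stand passes through the bore of the gauge, and drop it through into the pocket of the tray waiting underneath; the oversize bead stays on the stand (or goes back to one of its posts if you try it). Then draw the tray out by its blue handle and, keeping it level so that the loose bead stays in its pocket, carry it to the standing magnifier. Finish holding it there, still and level in the air, touching nothing else, with the bead about 8 cm straight in front of the middle of the glass; leave the jar, the vial and the whetstone alone.

Things in the scene. Friction and masses are not known exactly. Their poses are not given: they have to be found in the camera images.
- bead_small_center (a point): centre of the smaller dark red stone bead, a plain ball 26 mm in diameter, about 24 g; it passes the gauge. It starts on one of the two posts of the stand, either one
- bead_large_center (a point): centre of the larger dark red stone bead, a plain ball 32 mm in diameter, about 44 g; too big for the gauge. It starts on the other post of the stand
- stand: fixed bead stand: dark wooden base 44 (x) x 116 (y) x 10 mm with two upright aluminium cup posts at y = +35 and -35 mm, each 18 mm in diameter, rising to 34 mm above the bench; origin at the centre of the base's underside. A bead rests on the hollow post top (12 mm hole): small bead's centre 45.5 mm, large bead's centre 49 mm above the bench
- stand_left (a point): middle of the top of the stand's post at stand y = +35 mm, 34 mm above the bench
- stand_right (a point): middle of the top of the stand's post at stand y = -35 mm, 34 mm above the bench
- gauge: fixed gauge, a low bridge 92 (x) x 80 (y) x 48 mm high: a flat aluminium plate 8 mm thick on side and back walls, with one round bore; origin on the bench right below the bore. Plate spans y = -32 to +48 mm; open only towards its -y side, where the tray comes out (open width 80 mm between the side walls, 40 mm high). The bead tray stands underneath on the bench
- gauge_bore (a point): middle of the mouth of the gauge's bore, on the plate's top face 48 mm above the bench; the bore is a vertical through hole 29 mm in diameter with a 3 mm chamfer at the mouth; axes as the gauge
- tray: loose bead tray, about 110 g: a white plastic board 60 (x) x 150 (y) x 6 mm reaching from y = -115 to +35 mm, with a blue handle post at y = -95 mm and a shallow round pocket at the origin; origin on the underside below the pocket's centre, z up. It starts with the pocket under the gauge's bore and the handle sticking out on the gauge's -y side; to free it, draw it out along its -y by at least 70 mm before lifting
- tray_handle (a point): grip point of the tray's blue upright handle post, 45 mm above the tray's underside; the post is 24 (x) x 16 (y) mm in section and its top lies 64 mm above the tray's underside. The pocket's centre lies 95 mm from it along the tray's +y
- tray_pocket (a point): where the centre of the small bead lies when it rests in the middle of the tray's pocket, 19 mm above the tray's underside. The pocket is a brass ring of 32 mm bore and 5 mm rim on the board; the bead is loose in it, with about 6 mm of play each way, and rolls out if the tray is tipped or jerked
- magnifier: fixed standing magnifier: round base 90 mm across and 12 mm high, a stem, and an upright round glass of 102 mm outer diameter with a black rim; the glass looks along its -x (roughly towards the robot). Origin at the centre of the base's underside
- lens_center (a point): middle of the glass, 170 mm above the bench; axes as the magnifier
- view_point (a point): the point in the air 80 mm straight in front of the middle of the glass (towards the magnifier's -x), 170 mm above the bench, where the bead's centre is to be held
- jar: bystander: glass jar with steel lid, 72 mm across and 100 mm high, loose on the bench; origin under its centre
- vial: bystander: small white jar with green cap, 38 mm across and 60 mm high, loose; origin under its centre
- whetstone: bystander: grey stone block 100 (x) x 40 (y) x 22 mm, loose; origin under its centre
Mind the look-alikes: they are no part of the job. There is more than one size of the stand; the job needs the middle-sized.

How it is judged:
On the way, in this order (a step that is already met when the one before it is completed fails the run):
1. the small bead has been brought over the mouth of the gauge's bore (horizontal distance between bead_small_center and gauge_bore below 0.015 m and z of bead_small_center in the frame of gauge above 0.05 m), for 0.05 s.
2. the small bead has dropped through the gauge and lies in the tray's pocket under the bore (distance between bead_small_center and tray_pocket below 0.012 m and horizontal distance between tray_pocket and gauge_bore below 0.02 m), for 0.2 s.
3. the tray is out of the gauge and lifted clear of the bench with the bead in its pocket (distance between bead_small_center and tray_pocket below 0.012 m and height (world z) of tray above 0.06 m and horizontal distance between tray_pocket and gauge_bore above 0.06 m), for 0.2 s.
At the end, for the whole second after the job is handed in: The robot still grips the tray in the air (over 100 mm up), still and level within 0.12 rad, clear of the magnifier; the small bead lies in the pocket with its centre within 30 mm of the point 80 mm in front of the middle of the glass; the large bead sits on a post of the stand (distance between bead_small_center and tray_pocket below 0.012 m and distance between bead_small_center and view_point below 0.03 m and angle between tray's own z axis and vertical below 0.12 rad and linear speed of tray below 0.04 m/s and height (world z) of tray above 0.1 m and contact force between tray and the fingers above 0.5 N and contact force between each of tray, the arm, the fingers and magnifier below 0.1 N and (distance between bead_large_center and stand_left below 0.022 m or distance between bead_large_center and stand_right below 0.022 m)); the arm keeps its last pose, push and grip.
It fails at once if the tray is tipped more than 0.5 rad (angle between tray's own z axis and vertical above 0.5 rad).
It fails at once if a bystander (jar, vial, whetstone) is moved more than 25 mm (distance of any of jar, vial, whetstone from where it was at the start of the episode above 0.025 m).
It also fails if it takes over 64 s, if anything falls off the work surface, if the arm or the gripper's body presses on something with over 40 N, if the wrist force passes 120 N, or if a joint passes its speed limit or range.

### The arm

A 7-joint arm with a two-finger parallel gripper is mounted at the origin on the work surface. World frame = base frame: x ahead of the robot, y to its left, z up, the work surface at z = 0. Lengths are in m, angles in rad, forces in N, time in s.
With the tool pointing down it reaches from about 0.4 to 0.9 m from the base axis. Payload 5.5 kg.
Tool frame: the origin (TCP) lies at the very end of the fingers, on their centre line; the grasp point (between the pads) lies r.pinch_z behind it (r.pinch_z is the distance from the TCP to the grasp point, in m); z points along the fingers, y is the line along which they close (so a half turn about z gives the same grasp; the last joint's range is limited). The gripper opens to 85 mm and grips with 20 to 120 N. Pads are 22 mm wide; open, the fingers measure 114 mm over their backs; the gripper's body (76 mm by 85 mm) begins 54 mm behind the grasp point. The pads swing forward as they close: fully open they stand 13 mm farther back than shut.
Start: joints at [1.58, 0.501, -0.427, 1.55, 0.221, 1.138, -0.21], TCP at [0.163, -0.629, 0.231] pointing down, gripper open.
Joint ranges: [-2.88, 2.88], [-0.31, 2.03], [-1.54, 1.56], [0.2, 2.42], [-1.41, 4.55], [0.19, 2.02], [-2.57, 2.57]. Speed limits (rad/s): [2.57, 2.57, 3.14, 3.14, 3.14, 3.14, 3.14].

### API

Orientations are given as a 3x3 rotation matrix whose columns are the frame's x, y, z axes.
In Python, from station import r, imaging, finish_job, recognise, pinpoint gives the robot as it stands.
- The arm moves only by the tool carry_out, never from a script. Its argument "commands" is one flat list of numbers, 7 for each row, row after row: the shift along the tool's x, y, z each as a share of 0.04 m, from -1 to 1, then the turn, a rotation vector about the tool's x, y, z each as a share of 0.12 rad, from -1 to 1, then the closure, from -1 (fully open) to 1 (shut), so that 0 is half open. In form: [tx, ty, tz, rx, ry, rz, gripper, tx, ty, tz, rx, ry, rz, gripper, ...]. A call has 1 to 5 rows; each row shifts and turns the commanded pose from where the row before left it, along the tool's axes as they then stand; what a row does not reach is not made up. A row lasts 1/12 s, in which the tool goes at most 41.7 mm and 7.16 degrees, less where a joint would pass 70% of its speed; a pose out of reach is approached as far as the arm can. A call with a number of a shift or a turn outside -1 to 1 is refused whole. A call with a gripper value outside its range is refused whole. The fingers move at their own pace and stop on an object; "newtons" is the grip in N (left out, the last holds). Time passes only in rows, so rows that do not move let the fingers close. It gives the time, the measured TCP pose, the force, the opening and the grip force at its end, in the units of the state.
- r.read_state(): the state, without advancing time (a new reading comes with each control period).
- imaging.capture(name): name is "scene" or "top" or "wrist"; returns a dict with "image" (420x560x3 uint8, blue, green, red), "fx", "fy", "cx", "cy" (pixels), "camera_from_world" (4x4, takes a point from world to camera coordinates). Camera axes: x right, y down, z forward; pixel columns grow to the right and rows downward; lengths in m; the calibration is good to about 2 mm. A picture is of the moment at which its call begins. There is no depth.
- finish_job(): hands the job in; it is judged then, once.
Trained networks look in the newest picture that a camera, given by its name, has taken for a name from the list of things; names that differ only in an ending like _2 or _b are one class to them, and where a whole thing is asked for, a point or a joint stands for the part that bears it (a point fixed in the world has none). Each returns a list of dicts, best first, with "conf" (0 to 1); they miss things now and then, are a little off and sometimes report something else, mostly with a low value. They report only what shows in the picture. A call takes as long as a camera call. They do not tell look-alikes from the thing itself.
- recognise(camera, target): "point" ([x, y, z] in m, in world coordinates, good to about 4 mm: the middle of the surface that is visible of it).
- pinpoint(camera, target): "point" ([x, y, z] in m, in world coordinates, good to about 4 mm: a listed point, or the origin of a listed thing).
The state is a dict: "clock": time; "joints": joint angles; "qvel": joint speeds; "joint_torque": joint torques, N m; "eef_pos": TCP position; "tool_rot": TCP orientation; "force": force on the tool from outside, world axes, zero at the start; "torque": the same for the moment, N m; "opening": opening from 0.0 (shut) to 1.0 (fully open); "grasp_force": force on a finger pad.
Only numpy, scipy, OpenCV 4.12 (cv2) and the standard library are available. Lean on these libraries where they do the work, as an engineer would, in place of code of your own. Each camera call takes 0.05 s, during which the arm holds its last target. There are 200 camera calls.

## Working session

There is one attempt and no reset: what is moved stays moved. The work goes in short steps, Python scripts to look and compute and a tool call to move; the robot and the scene stay as the last step left them, time stands still between calls to the robot, and variables do not carry over. Pictures are saved under pics/ and viewed, at most 10 in all, crops included, and the job is handed in when it is done.

Besides the shell and the picture viewer there is one more tool, called as a command line: name --argument value ..., lists and objects as JSON in quotes. carry_out: Moves the arm, as the interface text tells. Shift numbers are shares of 0.04 m and turn numbers shares of 0.12 rad, none past 1 either way. Its arguments: {"type":"object","properties":{"commands":{"type":"array"},"newtons":{"type":"number"}},"required":["commands"]}

```bash
mkdir -p pics; python3 - <<'E'
from station import r, imaging, recognise, pinpoint
import cv2, numpy as np
s=r.read_state(); print(s['clock'],s['eef_pos'],np.round(s['tool_rot'],3).tolist(),s['opening'],r.pinch_z)
for c in ['scene','top']:
    d=imaging.capture(c); cv2.imwrite(f'pics/{c}0.png',d['image'])
    print(c,d['fx'],d['cx'],d['cy'],np.round(d['camera_from_world'],3).tolist())
    for t in ['bead_small_center','bead_large_center','stand','stand_left','stand_right','gauge','gauge_bore','tray','tray_handle','magnifier','lens_center','view_point','jar','vial','whetstone']:
        print(t,[(np.round(p['point'],3).tolist(),round(p['conf'],2)) for p in pinpoint(c,t)])
E
```

```text
0.0 [ 0.16297691 -0.62852261  0.23024661] [[0.968, 0.251, -0.0], [0.251, -0.968, 0.002], [0.0, -0.002, -1.0]] 1.0022096879390456 0.0187
scene 452.9202611252438 275.9584718496301 203.09950193324912 [[-0.788, 0.615, -0.012, 0.446], [0.525, 0.662, -0.535, -0.195], [-0.321, -0.428, -0.845, 1.471], [0.0, 0.0, 0.0, 1.0]]
bead_small_center []
bead_large_center [([0.461, -0.105, 0.044], 0.42)]
stand [([0.47, -0.14, -0.003], 0.83), ([0.305, -0.216, -0.001], 0.79), ([0.355, 0.0, -0.001], 0.69), ([0.623, 0.217, 0.019], 0.52)]
stand_left [([0.299, -0.165, 0.047], 0.92), ([0.344, 0.023, 0.021], 0.72), ([0.461, -0.102, 0.037], 0.61)]
stand_right [([0.484, -0.171, 0.034], 0.79), ([0.317, -0.252, 0.045], 0.6), ([0.363, -0.018, 0.019], 0.49)]
gauge [([0.626, 0.213, 0.001], 0.74)]
gauge_bore [([0.621, 0.213, 0.049], 0.88)]
tray [([0.62, 0.215, 0.002], 0.83)]
tray_handle [([0.603, 0.12, 0.042], 0.98)]
magnifier [([0.732, -0.146, -0.002], 0.97), ([0.468, -0.138, -0.005], 0.74)]
lens_center [([0.727, -0.141, 0.17], 0.55)]
view_point []
jar [([0.437, 0.339, -0.003], 0.93)]
vial [([0.626, 0.212, 0.002], 0.
[... 507 characters left out ...]
 -0.105, 0.036], 0.78), ([0.298, -0.165, 0.048], 0.77), ([0.461, -0.104, 0.052], 0.35)]
stand_right [([0.322, -0.259, 0.049], 0.8), ([0.365, -0.021, 0.027], 0.79), ([0.627, 0.215, 0.048], 0.46)]
gauge []
gauge_bore [([0.623, 0.215, 0.046], 0.92), ([0.733, -0.144, 0.0], 0.69)]
tray [([0.624, 0.214, -0.001], 0.77)]
tray_handle [([0.732, -0.144, 0.002], 0.71), ([0.606, 0.122, 0.042], 0.61)]
magnifier [([0.731, -0.148, -0.0], 0.84)]
lens_center [([0.732, -0.143, 0.172], 0.91)]
view_point [([0.654, -0.164, 0.171], 0.92), ([0.483, -0.17, 0.032], 0.18)]
jar [([0.437, 0.341, -0.001], 0.64)]
vial [([0.757, 0.074, -0.0], 0.72)]
whetstone [([0.438, -0.349, 0.003], 0.58), ([0.462, -0.103, 0.034], 0.57)]
```

View pics/scene0.png

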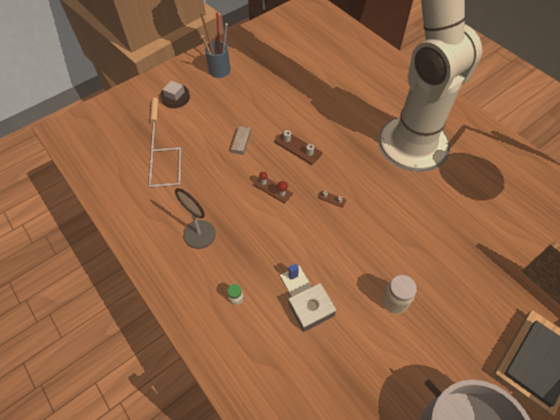

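View pics/top0.png

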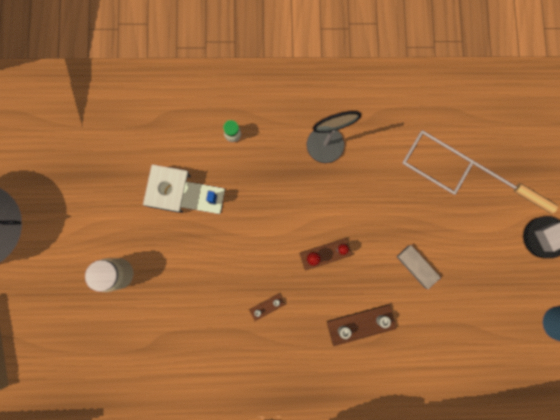

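Both pictures show three stands. The candidates, with top-view pixels, are:
- Big stand, empty: (362,325)
- Small stand, empty: (268,307)
- Middle stand, carrying both red beads: (327,254). This is the one I choose.

The left bead at (314,258) looks bigger than the right one at (344,249). I'll check that in a crop and measure the blobs.

```bash
cat > h.py <<'E'
import cv2, numpy as np
from station import r, imaging, recognise, pinpoint
def ray(d,u,v):
    T=d['camera_from_world']; R=T[:3,:3]; o=-R.T@T[:3,3]
    return o, R.T@np.array([(u-d['cx'])/d['fx'],(v-d['cy'])/d['fy'],1])
def atz(d,u,v,z):
    o,w=ray(d,u,v); return o+w*(z-o[2])/w[2]
def proj(d,p):
    q=d['camera_from_world']@np.append(p,1); return d['fx']*q[0]/q[2]+d['cx'],d['fy']*q[1]/q[2]+d['cy'],q[2]
def blobs(d,kind,amin=15):
    b,g,rr=[d['image'][:,:,i].astype(int) for i in range(3)]
    m={'red':(rr>70)&(g<0.35*rr)&(b<0.4*rr),'blue':(b>80)&(b>1.6*rr)&(b>1.4*g)}[kind]
    n,l,s,c=cv2.connectedComponentsWithStats(m.astype(np.uint8))
    return [(c[i],s[i]) for i in range(1,n) if s[i][4]>=amin]
E
python3 - <<'E'
from h import *
for c,(u,v) in {'top':(327,254),'scene':(272,186)}.items():
    d=imaging.capture(c)
    for ce,s in blobs(d,'red'):
        p=atz(d,*ce,0.047)
        print(c,'red',ce.round(1),s,np.round(p,4), 'diam px->mm', 1000*2*np.sqrt(s[4]/np.pi)*proj(d,p)[2]/d['fx'])
    for ce,s in blobs(d,'blue'): print(c,'blue',ce.round(1),s,np.round(atz(d,*ce,0.06),4))
    if c=='top': cv2.imwrite('pics/crop.png',cv2.resize(d['image'][v-40:v+40,u-50:u+50],None,fx=7,fy=7,interpolation=cv2.INTER_CUBIC))
E
```

```text
top red [343.  248.7] [339 244  10  10  79] [ 0.4818 -0.1717  0.047 ] diam px->mm 22.339141578918408
top red [313.1 258.6] [307 253  13  13 131] [ 0.4614 -0.1041  0.047 ] diam px->mm 28.626349351031983
top blue [210.8 196.9] [207 192   8  11  68] [0.6008 0.1197 0.06  ]
scene blue [293.1 267.6] [289 264   9   8  42] [0.6016 0.1195 0.06  ]
```

View pics/crop.png

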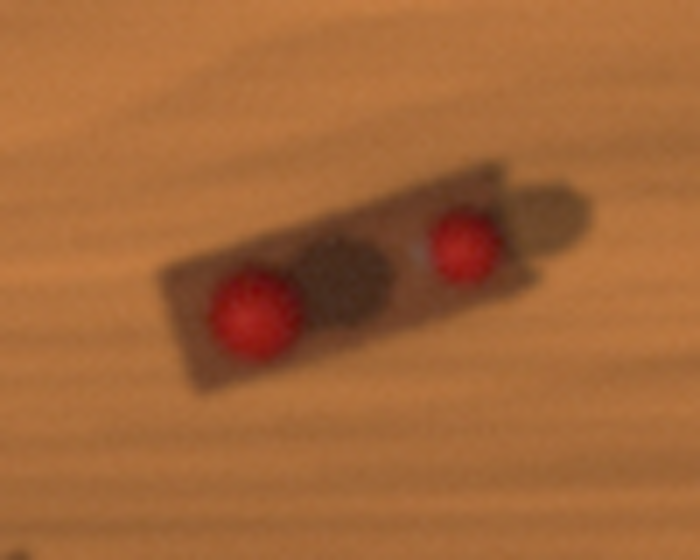

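The crop shows the middle stand with the large bead on the left post and the small one on the right post. They are 70.6 mm apart, which matches the given 70 mm. I'll write a planner that turns a target into row numbers.

```bash
cat >> h.py <<'E'
from scipy.spatial.transform import Rotation as Ro
def down(yaw): # tool y axis at world angle yaw, z down
    y=np.array([np.cos(yaw),np.sin(yaw),0]); z=np.array([0,0,-1.]); return np.column_stack([np.cross(y,z),y,z])
def plan(p1,R1,n,g,ease=True,start=None):
    s=r.read_state()
    p0,R0=start if start else (np.array(s['eef_pos']),np.array(s['tool_rot'])); p,R=p0.copy(),R0.copy()
    w=Ro.from_matrix(R0.T@R1).as_rotvec(); rows=[]
    for i in range(1,n+1):
        t=i/n
        if ease: k=min(5,n/2)/n; t=(t*t/(2*k) if t<k else t-k/2 if t<=1-k else 1-k-(1-t)**2/(2*k))/(1-k)
        pt=p0+(p1-p0)*t; Rt=R0@Ro.from_rotvec(w*t).as_matrix()
        a=np.clip(np.round(R.T@(pt-p)/.04,2),-1,1); b=np.clip(np.round(Ro.from_matrix(R.T@Rt).as_rotvec()/.12,2),-1,1)
        p=p+R@a*.04; R=R@Ro.from_rotvec(b*.12).as_matrix(); rows.append([*(a+0.),*(b+0.),g])
    for i in range(0,n,5): print('['+', '.join(f'{x:g}' for q in rows[i:i+5] for x in q)+']')
    print('end err mm',np.round((p1-p)*1000,1)); return p,R
E
python3 - <<'E'
from h import *
plan(np.array([.482,-.1715,.19]),down(np.radians(16.8)),20,-1)
E
```

```text
[0.07, -0.06, 0.01, 0, 0, -0.09, -1, 0.21, -0.18, 0.02, 0, 0, -0.27, -1, 0.37, -0.29, 0.03, 0, 0, -0.45, -1, 0.53, -0.37, 0.05, 0, 0, -0.62, -1, 0.72, -0.43, 0.06, 0, 0, -0.81, -1]
[0.84, -0.39, 0.07, 0, 0, -0.89, -1, 0.88, -0.31, 0.07, 0, 0, -0.9, -1, 0.91, -0.2, 0.07, 0, 0, -0.89, -1, 0.92, -0.11, 0.07, 0, 0, -0.89, -1, 0.93, -0.02, 0.07, 0, 0, -0.9, -1]
[0.93, 0.09, 0.07, 0, 0, -0.89, -1, 0.91, 0.19, 0.06, 0, 0, -0.9, -1, 0.88, 0.29, 0.07, 0, 0, -0.89, -1, 0.85, 0.37, 0.07, 0, 0, -0.9, -1, 0.8, 0.47, 0.07, 0, 0, -0.89, -1]
[0.68, 0.5, 0.06, 0, 0, -0.81, -1, 0.48, 0.43, 0.05, 0, 0, -0.62, -1, 0.33, 0.33, 0.03, 0, 0, -0.45, -1, 0.18, 0.22, 0.03, 0, 0, -0.27, -1, 0.06, 0.07, 0, 0, 0, -0.09, -1]
end err mm [-0.  -0.2 -0.1]
```

carry_out --commands '[0.07,-0.06,0.01,0,0,-0.09,-1,0.21,-0.18,0.02,0,0,-0.27,-1,0.37,-0.29,0.03,0,0,-0.45,-1,0.53,-0.37,0.05,0,0,-0.62,-1,0.72,-0.43,0.06,0,0,-0.81,-1]'

```text
clock: 2.12
eef_pos: [0.2157, -0.5526, 0.2243]
tool_rot: [[0.865, 0.501, -0.0], [0.501, -0.865, -0.001], [-0.001, 0.0, -1.0]]
force: [0.8, -0.4, -0.5]
opening: 0.999
grasp_force: 0.0
```

carry_out --commands '[0.84,-0.39,0.07,0,0,-0.89,-1,0.88,-0.31,0.07,0,0,-0.9,-1,0.91,-0.2,0.07,0,0,-0.89,-1,0.92,-0.11,0.07,0,0,-0.89,-1,0.93,-0.02,0.07,0,0,-0.9,-1]'

```text
clock: 2.53
eef_pos: [0.3234, -0.3976, 0.2106]
tool_rot: [[0.483, 0.876, -0.0], [0.876, -0.483, -0.001], [-0.001, 0.0, -1.0]]
force: [1.1, 0.5, 0.6]
opening: 0.997
grasp_force: 0.0
```

carry_out --commands '[0.93,0.09,0.07,0,0,-0.89,-1,0.91,0.19,0.06,0,0,-0.9,-1,0.88,0.29,0.07,0,0,-0.89,-1,0.85,0.37,0.07,0,0,-0.9,-1,0.8,0.47,0.07,0,0,-0.89,-1]'

```text
clock: 2.95
eef_pos: [0.4293, -0.2454, 0.1971]
tool_rot: [[-0.032, 0.999, 0.0], [0.999, 0.032, -0.001], [-0.001, -0.0, -1.0]]
force: [0.9, -0.6, -1.1]
opening: 1.004
grasp_force: 0.0
```

carry_out --commands '[0.68,0.5,0.06,0,0,-0.81,-1,0.48,0.43,0.05,0,0,-0.62,-1,0.33,0.33,0.03,0,0,-0.45,-1,0.18,0.22,0.03,0,0,-0.27,-1,0.06,0.07,0,0,0,-0.09,-1]'

```text
clock: 3.37
eef_pos: [0.4828, -0.1686, 0.1902]
tool_rot: [[-0.295, 0.956, 0.001], [0.956, 0.295, 0.001], [0.0, 0.001, -1.0]]
force: [0.8, -0.2, -0.0]
opening: 1.004
grasp_force: 0.0
```

```bash
python3 - <<'E'
from h import *
print(np.round(r.read_state()['eef_pos'],4))
P=[]
for c in ['wrist','top','scene']:
    d=imaging.capture(c)
    if c=='wrist': cv2.imwrite('pics/w1.png',d['image'])
    for ce,s in blobs(d,'red'): print(c,ce.round(1),s,'small@',np.round(atz(d,*ce,0.0455),4),'large@',np.round(atz(d,*ce,0.049),4))
E
```

```text
[ 0.4828 -0.1686  0.1902]
wrist [278.2 127.9] [262 111  33  35 875] small@ [ 0.4596 -0.103   0.0455] large@ [ 0.4596 -0.103   0.049 ]
wrist [277.4 201. ] [266 190  24  23 455] small@ [ 0.4795 -0.1707  0.0455] large@ [ 0.4793 -0.1698  0.049 ]
top [343.  248.8] [339 244  10  11  79] small@ [ 0.4817 -0.1719  0.0455] large@ [ 0.4817 -0.1712  0.049 ]
top [313.1 258.5] [307 253  13  13 132] small@ [ 0.4615 -0.1044  0.0455] large@ [ 0.4615 -0.104   0.049 ]
```

View pics/w1.png

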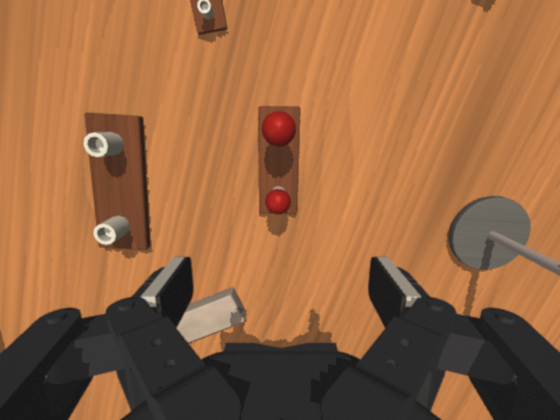

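The wrist view shows the large bead at (278,128) and the small one at (277,201), with the fingers ready to straddle the small one. Next is the descent.

```bash
python3 - <<'E'
from h import *
p,R=plan(np.array([.481,-.1713,.036]),down(np.radians(16.8)),14,-1)
E
```

```text
[0, 0, 0.04, 0, 0, 0, -1, 0, 0, 0.13, 0, 0, 0, -1, 0, 0, 0.21, 0, 0, 0, -1, 0, 0, 0.3, 0, 0, 0, -1, 0.01, 0, 0.39, 0, 0, 0, -1]
[0, 0, 0.43, 0, 0, 0, -1, 0, 0, 0.42, 0, 0, 0, -1, 0, 0, 0.43, 0, 0, 0, -1, 0.01, 0, 0.43, -0.01, 0, -0.01, -1, 0, 0, 0.39, 0, 0, 0, -1]
[0, 0, 0.29, 0, 0, 0, -1, 0, 0, 0.22, 0, 0, 0, -1, 0, 0, 0.13, 0, 0, 0, -1, 0, 0, 0.04, 0, 0, 0, -1]
end err mm [-0.2  0.1  0. ]
```

carry_out --commands '[0,0,0.04,0,0,0,-1,0,0,0.13,0,0,0,-1,0,0,0.21,0,0,0,-1,0,0,0.3,0,0,0,-1,0.01,0,0.39,0,0,0,-1]'

```text
clock: 3.93
eef_pos: [0.4819, -0.1717, 0.1465]
tool_rot: [[-0.288, 0.958, 0.001], [0.958, 0.288, -0.001], [-0.001, 0.001, -1.0]]
force: [0.2, 0.6, 0.3]
opening: 1.007
grasp_force: 0.0
```

carry_out --commands '[0,0,0.43,0,0,0,-1,0,0,0.42,0,0,0,-1,0,0,0.43,0,0,0,-1,0.01,0,0.43,-0.01,0,-0.01,-1,0,0,0.39,0,0,0,-1]'

```text
clock: 4.35
eef_pos: [0.4806, -0.1704, 0.061]
tool_rot: [[-0.29, 0.957, -0.001], [0.957, 0.29, 0.001], [0.001, -0.0, -1.0]]
force: [-0.7, -0.4, -0.4]
opening: 0.997
grasp_force: 0.0
```

carry_out --commands '[0,0,0.29,0,0,0,-1,0,0,0.22,0,0,0,-1,0,0,0.13,0,0,0,-1,0,0,0.04,0,0,0,-1,0,0,0,0,0,0,-1]'

```text
clock: 4.77
eef_pos: [0.4819, -0.1704, 0.036]
tool_rot: [[-0.29, 0.957, 0.001], [0.957, 0.29, 0.001], [0.0, 0.001, -1.0]]
force: [-0.1, 0.3, 1.0]
opening: 0.997
grasp_force: 0.0
```

carry_out --commands '[0,0,0,0,0,0,-1,0,0,0,0,0,0,-0.3]' --newtons 25

```text
clock: 4.93
eef_pos: [0.4825, -0.1707, 0.0368]
tool_rot: [[-0.29, 0.957, 0.002], [0.957, 0.29, -0.0], [-0.001, 0.002, -1.0]]
force: [-0.3, 0.6, 0.5]
opening: 0.883
grasp_force: 0.0
```

carry_out --commands '[0,0,0,0,0,0,0,0,0,0,0,0,0,0.15,0,0,0,0,0,0,0.25,0,0,0,0,0,0,0.35,0,0,0,0,0,0,0.4]' --newtons 25

```text
clock: 5.35
eef_pos: [0.4814, -0.1708, 0.0362]
tool_rot: [[-0.29, 0.957, 0.0], [0.957, 0.29, -0.0], [-0.0, 0.0, -1.0]]
force: [-1.4, -1.1, 1.7]
opening: 0.301
grasp_force: 1.3
```

carry_out --commands '[0,0,0,0,0,0,0.5,0,0,0,0,0,0,0.6,0,0,0,0,0,0,0.8,0,0,0,0,0,0,1,0,0,0,0,0,0,1]' --newtons 25

```text
clock: 5.77
eef_pos: [0.4815, -0.1707, 0.0361]
tool_rot: [[-0.29, 0.957, 0.001], [0.957, 0.29, -0.0], [-0.0, 0.0, -1.0]]
force: [-2.5, -0.7, 5.1]
opening: 0.281
grasp_force: 24.4
```

```bash
python3 - <<'E'
from h import *
s=r.read_state(); print(s['opening'],s['grasp_force'],s['eef_pos'])
d=imaging.capture('wrist')
for ce,st in blobs(d,'red'): print(ce.round(1),st,np.round(atz(d,*ce,0.0455),4))
plan(np.array([.481,-.1713,.14]),down(np.radians(16.8)),10,1)
E
```

```text
0.28129320866382485 24.37462091445923 [ 0.48151694 -0.17074024  0.03614712]
[279.6 123. ] [ 243   85   74   77 4447] [ 0.4597 -0.103   0.0455]
[279.9 271.9] [ 255  247   51   51 2042] [ 0.4804 -0.1709  0.0455]
[0, 0, -0.05, 0, 0, 0, 1, 0, 0, -0.16, 0, 0, 0, 1, 0, 0, -0.26, 0, 0, 0, 1, 0, -0.01, -0.36, 0, 0, 0, 1, -0.01, 0, -0.47, 0, 0, 0.01, 1]
[0, 0, -0.47, 0, 0, 0, 1, 0, 0, -0.36, 0, 0, 0, 1, 0, 0, -0.26, 0, 0, 0, 1, 0, -0.01, -0.15, 0, 0, 0, 1, 0, 0, -0.06, 0, 0, 0, 1]
end err mm [ 0.2  0.  -0.2]
```

carry_out --commands '[0,0,-0.05,0,0,0,1,0,0,-0.16,0,0,0,1,0,0,-0.26,0,0,0,1,0,0,-0.36,0,0,0,1,0,0,-0.47,0,0,0,1]'

```text
clock: 6.23
eef_pos: [0.4816, -0.17, 0.089]
tool_rot: [[-0.291, 0.957, 0.001], [0.957, 0.291, 0.001], [0.001, 0.001, -1.0]]
force: [0.6, 0.6, 0.3]
opening: 0.282
grasp_force: 24.6
```

carry_out --commands '[0,0,-0.47,0,0,0,1,0,0,-0.36,0,0,0,1,0,0,-0.26,0,0,0,1,0,0,-0.15,0,0,0,1,0,0,-0.06,0,0,0,1]'

```text
clock: 6.65
eef_pos: [0.4824, -0.1708, 0.1416]
tool_rot: [[-0.29, 0.957, 0.003], [0.957, 0.29, -0.001], [-0.002, 0.003, -1.0]]
force: [-0.2, 0.2, 0.1]
opening: 0.283
grasp_force: 24.6
```

```bash
python3 - <<'E'
from h import *
s=r.read_state(); print(s['opening'],s['grasp_force'],s['eef_pos'])
d=imaging.capture('wrist')
for ce,st in blobs(d,'red'): print(ce.round(1),st,np.round(atz(d,*ce,0.149),4))
d=imaging.capture('top')
for t in ['gauge_bore','tray_handle']: print([(np.round(q['point'],4),q['conf']) for q in pinpoint('top',t)[:2]])
plan(np.array([.622,.214,.14]),down(np.radians(-11.8)),20,1)
E
```

```text
0.28263912653617396 24.55100029706955 [ 0.48243112 -0.17083622  0.14160353]
[278.5 124.9] [ 259  105   40   42 1304] [ 0.4604 -0.104   0.149 ]
[280.  271.8] [ 255  247   51   51 2015] [ 0.4816 -0.1719  0.149 ]
[(array([0.6236, 0.214 , 0.05  ]), 0.62)]
[(array([0.6046, 0.1197, 0.0447]), 0.67)]
[0.05, 0.04, 0, 0, 0, 0.03, 1, 0.17, 0.12, 0, 0, 0, 0.08, 1, 0.27, 0.21, 0, 0, 0, 0.14, 1, 0.39, 0.27, 0, 0, 0, 0.19, 1, 0.51, 0.34, 0, 0, 0, 0.26, 1]
[0.58, 0.37, 0, 0, 0, 0.27, 1, 0.59, 0.34, 0, 0, 0, 0.28, 1, 0.6, 0.33, 0, 0, 0, 0.28, 1, 0.61, 0.3, 0, 0, 0, 0.28, 1, 0.62, 0.28, 0, 0, 0, 0.28, 1]
[0.63, 0.27, 0, 0, 0, 0.27, 1, 0.64, 0.24, 0, 0, 0, 0.28, 1, 0.65, 0.22, 0, 0, 0, 0.28, 1, 0.65, 0.2, 0, 0, 0, 0.28, 1, 0.66, 0.17, 0, 0, -0.01, 0.28, 1]
[0.6, 0.14, 0, 0, 0, 0.25, 1, 0.47, 0.1, 0, 0, 0, 0.19, 1, 0.33, 0.06, -0.01, 0, 0, 0.14, 1, 0.2, 0.03, 0, 0, 0, 0.08, 1, 0.07, 0.01, 0, 0, 0, 0.03, 1]
end err mm [-0.1  0.1 -0.2]
```

carry_out --commands '[0.05,0.04,0,0,0,0.03,1,0.17,0.12,0,0,0,0.08,1,0.27,0.21,0,0,0,0.14,1,0.39,0.27,0,0,0,0.19,1,0.51,0.34,0,0,0,0.26,1]'

```text
clock: 7.27
eef_pos: [0.5044, -0.1072, 0.1392]
tool_rot: [[-0.205, 0.979, -0.001], [0.979, 0.205, 0.0], [0.001, -0.001, -1.0]]
force: [-0.2, 0.8, -0.0]
opening: 0.278
grasp_force: 24.6
```

carry_out --commands '[0.58,0.37,0,0,0,0.27,1,0.59,0.34,0,0,0,0.28,1,0.6,0.33,0,0,0,0.28,1,0.61,0.3,0,0,0,0.28,1,0.62,0.28,0,0,0,0.28,1]'

```text
clock: 7.68
eef_pos: [0.5518, 0.0232, 0.1395]
tool_rot: [[-0.042, 0.999, -0.0], [0.999, 0.042, 0.001], [0.001, -0.0, -1.0]]
force: [-0.3, -0.6, 1.0]
opening: 0.281
grasp_force: 24.6
```

carry_out --commands '[0.63,0.27,0,0,0,0.27,1,0.64,0.24,0,0,0,0.28,1,0.65,0.22,0,0,0,0.28,1,0.65,0.2,0,0,0,0.28,1,0.66,0.17,0,0,0,0.28,1]'

```text
clock: 8.1
eef_pos: [0.5987, 0.1515, 0.1393]
tool_rot: [[0.124, 0.992, -0.0], [0.992, -0.124, 0.0], [0.0, -0.0, -1.0]]
force: [0.7, -0.4, -0.6]
opening: 0.279
grasp_force: 24.6
```

carry_out --commands '[0.6,0.14,0,0,0,0.25,1,0.47,0.1,0,0,0,0.19,1,0.33,0.06,0,0,0,0.14,1,0.2,0.03,0,0,0,0.08,1,0.07,0.01,0,0,0,0.03,1]'

```text
clock: 8.52
eef_pos: [0.6219, 0.2161, 0.1395]
tool_rot: [[0.202, 0.979, -0.0], [0.979, -0.202, 0.001], [0.001, -0.0, -1.0]]
force: [-1.0, 0.3, 0.3]
opening: 0.278
grasp_force: 24.6
```

```bash
python3 - <<'E'
from h import *
d=imaging.capture('wrist')
s=r.read_state(); print(s['opening'],s['grasp_force'],s['eef_pos'],np.round(s['tool_rot'],3).tolist())
cv2.imwrite('pics/w2.png',d['image'])
print([(np.round(q['point'],4),q['conf']) for q in pinpoint('wrist','gauge_bore')[:2]])
print('bore proj',proj(d,[.6225,.214,.048]))
for ce,st in blobs(d,'red'): print(ce.round(1),st,np.round(atz(d,*ce,0.15),4))
E
```

```text
0.28325288148434197 24.558130502700806 [0.62200017 0.21537105 0.13966597] [[0.203, 0.979, 0.0], [0.979, -0.203, 0.001], [0.001, -0.0, -1.0]]
[(array([0.6224, 0.2116, 0.0443]), 0.68)]
bore proj (np.float64(283.30509737212077), np.float64(216.59526640306547), np.float64(0.2442973577821933))
[280.1 271.9] [ 256  247   49   51 1946] [0.6205 0.2165 0.15  ]
```

View pics/w2.png

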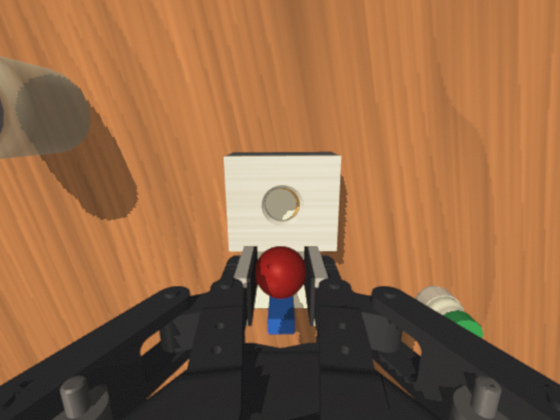

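The bore shows at about (281,204) and the held bead at (280,272). The prediction was v=217, so I'll fit the plate and bore properly.

```bash
python3 - <<'E'
from h import *
d=imaging.capture('wrist'); im=d['image']
print(d['fx'],np.round(d['camera_from_world'],3).tolist())
for n,(u,v) in dict(bl=(225,157),br=(340,156),fl=(229,250),fr=(338,250),bore=(281,204)).items(): print(n,np.round(atz(d,u,v,.048),4))
yaw=np.radians(-11.8)
for x,y in [(0,0),(-46,48),(46,48),(-46,-32),(46,-32)]:
    q=np.array([.6225,.214,.048])+np.append(Ro.from_euler('z',yaw).as_matrix()[:2,:2]@[x/1000,y/1000],0); print((x,y),np.round(proj(d,q)[:2],1))
g=cv2.cvtColor(im,cv2.COLOR_BGR2GRAY)[150:260,215:350]
cv2.imwrite('pics/crop2.png',cv2.resize(im[145:265,205:355],None,fx=5,fy=5,interpolation=cv2.INTER_CUBIC))
t=imaging.capture('top')
for x in ['gauge_bore']: print([(np.round(q['point'],4),q['conf']) for q in pinpoint('top',x)[:2]])
E
```

```text
295.15832442104346 [[0.979, -0.204, -0.0, -0.564], [-0.197, -0.943, 0.268, 0.315], [-0.055, -0.262, -0.964, 0.38], [0.0, 0.0, 0.0, 1.0]]
bl [0.5878 0.2689 0.048 ]
br [0.6762 0.2513 0.048 ]
fl [0.5712 0.1921 0.048 ]
fr [0.6625 0.1731 0.048 ]
bore [0.623  0.2228 0.048 ]
(0, 0) [282.6 214.2]
(-46, 48) [223.9 155.3]
(46, 48) [341.4 155.3]
(-46, -32) [228.7 250.1]
(46, -32) [336.3 250.1]
[(array([0.6243, 0.2156, 0.0484]), 0.55)]
```

View pics/crop2.png

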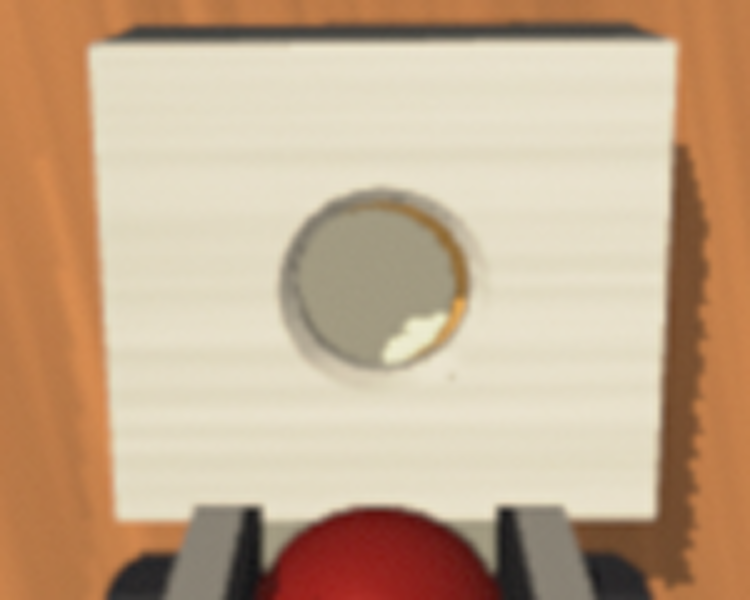

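The plate corners fit the pose (0.6225, 0.214) well, but the hole itself looks further back. I'll measure the hole in the top and scene views too.

```bash
python3 - <<'E'
from h import *
out=[]
for c in ['top','scene','wrist']:
    d=imaging.capture(c); im=d['image']
    Rz=Ro.from_euler('z',np.radians(-11.8)).as_matrix()
    # rectify plate plane: 4 px/mm grid, gauge x right, gauge y up, centre = assumed bore
    src=[];dst=[]
    for x,y in [(-60,60),(60,60),(60,-50),(-60,-50)]:
        q=np.array([.6225,.214,.048])+Rz@np.array([x,y,0])/1000; src.append(proj(d,q)[:2]); dst.append([(x+60)*2.1,(60-y)*2.1])
    H=cv2.getPerspectiveTransform(np.float32(src),np.float32(dst))
    w=cv2.warpPerspective(im,H,(252,231),flags=cv2.INTER_CUBIC)
    cv2.drawMarker(w,(126,126),(0,0,255),cv2.MARKER_CROSS,8,1); cv2.rectangle(w,(int(14*2.1),int(12*2.1)),(int(106*2.1),int(92*2.1)),(0,255,0),1)
    out.append(w)
cv2.imwrite('pics/rect.png',np.hstack(out))
E
```

```text
(no output)
```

View pics/rect.png

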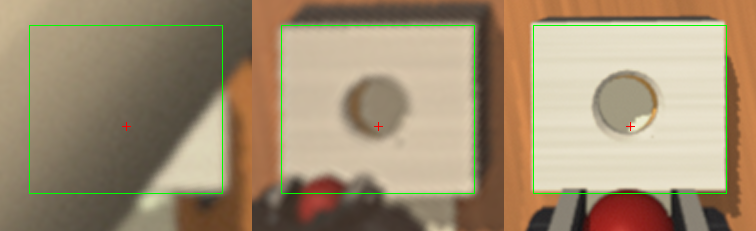

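In both the scene and wrist rectifications the hole sits about 10 mm deeper (gauge +y) than the networks' origin. I trust the visible hole, at about (0.6237, 0.2235). That point is still within 15 mm of the reported gauge_bore. I'll approach it and lower gently, watching the force.

```bash
python3 - <<'E'
from h import *
R=down(np.radians(-11.8))
st=plan(np.array([.6237,.2235,.062]),R,10,1)
plan(np.array([.6237,.2235,.050]),R,5,1,start=st)
E
```

```text
[0.01, 0, 0.04, 0, 0, 0, 1, 0.01, 0, 0.12, 0, 0, 0, 1, 0.03, -0.01, 0.19, 0, 0, 0, 1, 0.04, 0, 0.28, 0, 0, 0, 1, 0.05, -0.01, 0.35, 0.01, 0, -0.01, 1]
[0.04, 0, 0.35, 0, 0, 0, 1, 0.04, -0.01, 0.28, 0, 0, 0, 1, 0.03, 0, 0.19, 0, 0, 0, 1, 0.02, 0, 0.12, 0, 0, 0, 1, 0, 0, 0.04, 0, 0, 0, 1]
end err mm [-0.1  0.1 -0. ]
[0, 0, 0.02, 0, 0, 0, 1, 0, 0, 0.08, 0, 0, 0, 1, 0, 0, 0.1, 0, 0, 0, 1, 0, 0, 0.08, 0, 0, 0, 1, 0, 0, 0.02, 0, 0, 0, 1]
end err mm [-0.1  0.1 -0. ]
```

carry_out --commands '[0.01,0,0.04,0,0,0,1,0.01,0,0.12,0,0,0,1,0.03,-0.01,0.19,0,0,0,1,0.04,0,0.28,0,0,0,1,0.05,-0.01,0.35,0,0,0,1]'

```text
clock: 9.33
eef_pos: [0.6233, 0.2197, 0.1005]
tool_rot: [[0.204, 0.979, 0.002], [0.979, -0.204, 0.001], [0.001, 0.002, -1.0]]
force: [0.6, -0.1, 0.5]
opening: 0.279
grasp_force: 24.6
```

carry_out --commands '[0.04,0,0.35,0,0,0,1,0.04,-0.01,0.28,0,0,0,1,0.03,0,0.19,0,0,0,1,0.02,0,0.12,0,0,0,1,0,0,0.04,0,0,0,1]'

```text
clock: 9.75
eef_pos: [0.623, 0.225, 0.0606]
tool_rot: [[0.204, 0.979, -0.001], [0.979, -0.204, 0.0], [0.0, -0.001, -1.0]]
force: [0.6, 0.3, 0.9]
opening: 0.279
grasp_force: 24.6
```

carry_out --commands '[0,0,0,0,0,0,1,0,0,0,0,0,0,1]'

```text
clock: 9.92
eef_pos: [0.6241, 0.225, 0.0625]
tool_rot: [[0.204, 0.979, 0.002], [0.979, -0.204, 0.001], [0.001, 0.002, -1.0]]
force: [-0.6, -0.1, -0.1]
opening: 0.283
grasp_force: 24.6
```

```bash
python3 - <<'E'
from h import *
s=r.read_state(); print(s['force'],s['eef_pos'])
d=imaging.capture('wrist'); cv2.imwrite('pics/w3.png',cv2.resize(d['image'][120:340,130:430],None,fx=2.5,fy=2.5))
for ce,st in blobs(d,'red'): print(ce.round(1),st)
print(proj(d,[.6237,.2235,.048]))
E
```

```text
[-0.60526696 -0.14689862 -0.14036202] [0.62408493 0.22498559 0.06249113]
[280.  271.8] [ 256  247   49   51 1957]
(np.float64(282.55591892954), np.float64(254.36471825498862), np.float64(0.16990595126768435))
```

View pics/w3.png

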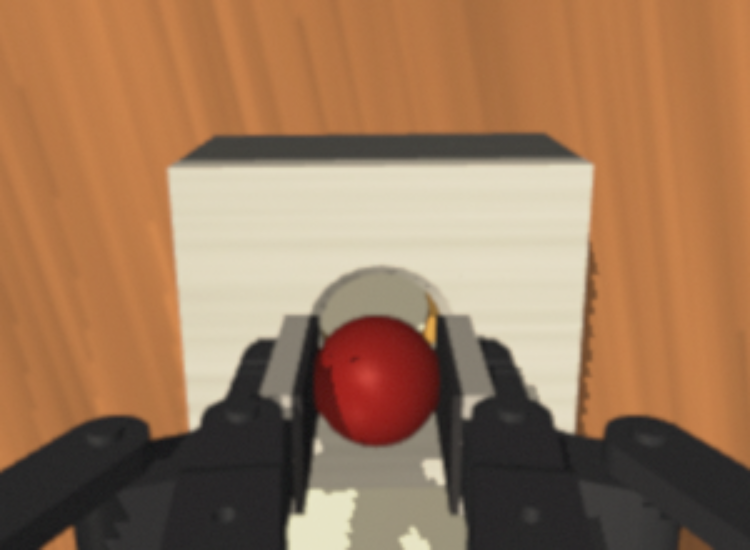

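The hole mouth, at full-image pixel (283,255), matches the prediction of (282.6,254.4). I'll nudge by about 1.5 mm and lower into the chamfer.

carry_out --commands '[-0.02,0.01,0.02,0,0,0,1,-0.02,0.01,0.08,0,0,0,1,0,0,0.1,0,0,0,1,0,0,0.08,0,0,0,1,0,0,0.02,0,0,0,1]'

```text
clock: 10.38
eef_pos: [0.6237, 0.2226, 0.0491]
tool_rot: [[0.204, 0.979, 0.0], [0.979, -0.204, -0.0], [-0.0, 0.0, -1.0]]
force: [-0.4, -0.6, -0.5]
opening: 0.283
grasp_force: 24.6
```

carry_out --commands '[0,0,0,0,0,0,1,0,0,0,0,0,0,1,0,0,0,0,0,0,1]'

```text
clock: 10.63
eef_pos: [0.6242, 0.2232, 0.0501]
tool_rot: [[0.204, 0.979, 0.001], [0.979, -0.204, 0.001], [0.001, 0.001, -1.0]]
force: [0.2, 0.7, 0.2]
opening: 0.278
grasp_force: 24.6
```

carry_out --commands '[0,0,0,0,0,0,0.4,0,0,0,0,0,0,0.3,0,0,0,0,0,0,0.2,0,0,0,0,0,0,0.1,0,0,0,0,0,0,0.1]'

```text
clock: 11.05
eef_pos: [0.6242, 0.2231, 0.0501]
tool_rot: [[0.204, 0.979, 0.001], [0.979, -0.204, 0.0], [0.001, 0.001, -1.0]]
force: [0.6, -0.1, -0.1]
opening: 0.452
grasp_force: 0.0
```

```bash
python3 - <<'E'
from h import *
s=r.read_state(); print(s['opening'],s['grasp_force'],s['force'],s['eef_pos'])
d=imaging.capture('wrist'); cv2.imwrite('pics/w4.png',cv2.resize(d['image'][120:340,130:430],None,fx=2.5,fy=2.5))
for ce,st in blobs(d,'red'): print(ce.round(1),st,atz(d,*ce,.019))
E
```

```text
0.45205258193276654 0.0 [ 0.56931838 -0.11240656 -0.09505779] [0.62423458 0.22308576 0.05013543]
[278.2 251.6] [260 235  38  34 962] [0.62015737 0.21678329 0.019     ]
```

The red blob shrank from 50 px to about 36 px, at roughly (0.620, 0.217) on the pocket plane, so the bead has dropped through. I'll rise, open, and look again.

carry_out --commands '[0,0,-0.1,0,0,0,0.1,0,0,-0.3,0,0,0,0,-0.1,0,-0.5,0,0,0,-0.5,-0.3,0,-0.6,0,0,0,-1,-0.4,0,-0.6,0,0,0,-1]'

```text
clock: 11.52
eef_pos: [0.617, 0.1935, 0.1358]
tool_rot: [[0.202, 0.979, 0.001], [0.979, -0.202, 0.002], [0.002, 0.001, -1.0]]
force: [1.0, -0.2, 0.4]
opening: 0.897
grasp_force: 0.0
```

carry_out --commands '[-0.5,0,-0.4,0,0,0,-1,-0.5,0,-0.2,0,0,0,-1,-0.4,0,-0.1,0,0,0,-1,-0.2,0,0,0,0,0,-1,-0.1,0,0,0,0,0,-1]'

```text
clock: 11.93
eef_pos: [0.604, 0.1234, 0.1629]
tool_rot: [[0.206, 0.978, 0.003], [0.978, -0.206, -0.001], [0.0, 0.003, -1.0]]
force: [0.1, 0.0, 0.2]
opening: 0.998
grasp_force: 0.0
```

```bash
python3 - <<'E'
from h import *
d=imaging.capture('wrist'); cv2.imwrite('pics/w5.png',d['image'])
s=r.read_state(); print(s['opening'],s['force'],s['eef_pos'])
for ce,st in blobs(d,'red'): print(ce.round(1),st,atz(d,*ce,.019))
for ce,st in blobs(d,'blue'): print('blue',ce.round(1),st,atz(d,*ce,.064))
for c in ['wrist','scene']:
  if c=='scene': d=imaging.capture(c)
  for t in ['tray_handle','tray','tray_pocket','bead_small_center','bead_large_center','gauge_bore']: print(c,t,[(np.round(q['point'],4),round(q['conf'],2)) for q in pinpoint(c,t)[:2]])
E
```

```text
0.9972460745970535 [-0.18847715 -0.42218458 -0.36225267] [0.60362694 0.12345619 0.16231722]
[278.4  91.7] [266  81  26  22 444] [0.62199834 0.22218566 0.019     ]
blue [279.3 207.9] [266 193  27  30 741] [0.60269476 0.12719548 0.064     ]
wrist tray_handle [(array([0.6024, 0.1244, 0.047 ]), 0.76)]
wrist tray []
wrist tray_pocket []
wrist bead_small_center [(array([0.6265, 0.22  , 0.0203]), 0.67)]
wrist bead_large_center []
wrist gauge_bore [(array([0.6226, 0.2116, 0.0468]), 0.66)]
scene tray_handle [(array([ 0.7295, -0.1463,  0.1721]), 0.31)]
scene tray [(array([0.62  , 0.2179, 0.0027]), 0.58), (array([ 0.4711, -0.139 , -0.0006]), 0.48)]
scene tray_pocket [(array([ 0.4649, -0.1045,  0.0364]), 0.42)]
scene bead_small_center [(array([0.6232, 0.2187, 0.0183]), 0.48)]
scene bead_large_center []
scene gauge_bore [(array([0.6217, 0.2102, 0.051 ]), 0.78)]
```

View pics/w5.png

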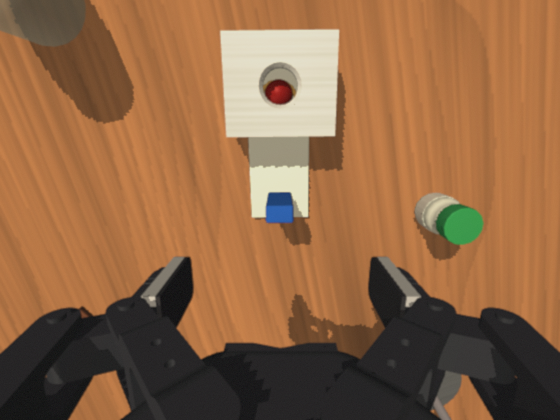

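The bead shows at (279,92), inside the bore and down in the pocket. The handle's top face is centred near (280,214), which puts the handle at about (0.604, 0.1225). I'll descend and grip across its 24 mm width.

```bash
python3 - <<'E'
from h import *
plan(np.array([.604,.1225,.027]),down(np.radians(-11.8)),13,-1)
E
```

```text
[0, 0, 0.04, 0, 0, 0, -1, 0, 0, 0.13, 0, 0, 0, -1, -0.01, 0, 0.21, 0, 0, 0, -1, 0, 0, 0.29, 0, 0, 0, -1, -0.01, 0.01, 0.38, 0, 0, 0, -1]
[-0.01, 0, 0.43, 0, 0, 0, -1, -0.01, 0, 0.42, 0, 0, 0, -1, -0.01, 0, 0.42, 0.01, 0, 0, -1, 0, 0.01, 0.38, 0, 0, 0, -1, -0.01, 0, 0.29, 0, 0, 0, -1]
[0, 0, 0.21, 0, 0, 0, -1, -0.01, 0, 0.13, 0, 0, 0, -1, 0, 0, 0.04, 0, 0, 0, -1]
end err mm [ 0.1  0.1 -0.1]
```

carry_out --commands '[0,0,0.04,0,0,0,-1,0,0,0.13,0,0,0,-1,-0.01,0,0.21,0,0,0,-1,0,0,0.29,0,0,0,-1,-0.01,0.01,0.38,0,0,0,-1]'

```text
clock: 13.05
eef_pos: [0.6041, 0.1243, 0.1192]
tool_rot: [[0.204, 0.979, 0.002], [0.979, -0.204, 0.0], [0.001, 0.002, -1.0]]
force: [0.4, 0.5, -0.3]
opening: 1.004
grasp_force: 0.0
```

carry_out --commands '[-0.01,0,0.43,0,0,0,-1,-0.01,0,0.42,0,0,0,-1,-0.01,0,0.42,0,0,0,-1,0,0.01,0.38,0,0,0,-1,-0.01,0,0.29,0,0,0,-1]'

```text
clock: 13.47
eef_pos: [0.6027, 0.1223, 0.0395]
tool_rot: [[0.204, 0.979, -0.002], [0.979, -0.204, -0.0], [-0.0, -0.002, -1.0]]
force: [-1.0, -0.2, 0.8]
opening: 1.003
grasp_force: 0.0
```

carry_out --commands '[0,0,0.21,0,0,0,-1,-0.01,0,0.13,0,0,0,-0.5,0,0,0.04,0,0,0,0,0,0,0,0,0,0,0.15,0,0,0,0,0,0,0.25]'

```text
clock: 13.88
eef_pos: [0.6045, 0.1225, 0.0278]
tool_rot: [[0.204, 0.979, 0.002], [0.979, -0.204, 0.001], [0.001, 0.002, -1.0]]
force: [0.2, -1.1, 0.1]
opening: 0.45
grasp_force: 0.0
```

```bash
python3 - <<'E'
from h import *
s=r.read_state(); print(s['opening'],s['force'],s['eef_pos'],s['grasp_force'])
d=imaging.capture('wrist'); cv2.imwrite('pics/w6.png',d['image'])
for k in ['red','blue']:
  for ce,st in blobs(d,k): print(k,ce.round(1),st,atz(d,*ce,.064 if k=='blue' else .019))
E
```

```text
0.4498250114225013 [ 0.18472929 -1.09352173  0.07420472] [0.60454618 0.12252391 0.02782708] 0.0
red [275.8  52.7] [ 250   30   52   45 1739] [0.62213169 0.22321203 0.019     ]
blue [277.1 281.9] [ 249  239   57   81 4034] [0.6037362  0.13189131 0.064     ]
```

View pics/w6.png

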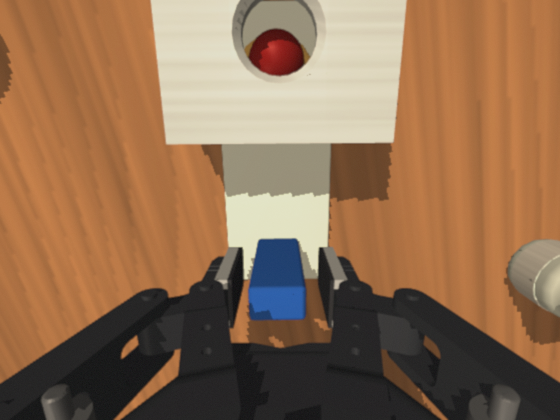

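The handle at (277,280) sits between the pads, the bead is visible at (276,53) in the pocket, and nothing is in contact. I'll close the grip.

carry_out --commands '[0,-0.01,0,0,0,0,0.35,0,0,0,0,0,0,0.45,0,0,0,0,0,0,0.6,0,0,0,0,0,0,0.8,0,0,0,0,0,0,1]' --newtons 60

```text
clock: 14.35
eef_pos: [0.6041, 0.1225, 0.0281]
tool_rot: [[0.204, 0.979, 0.002], [0.979, -0.204, 0.0], [0.001, 0.002, -1.0]]
force: [-1.4, -0.6, 5.5]
opening: 0.271
grasp_force: 59.2
```

carry_out --commands '[0,0,0,0,0,0,1,0,0,0,0,0,0,1,0,0,0,0,0,0,1]' --newtons 100

```text
clock: 14.6
eef_pos: [0.6043, 0.1225, 0.0283]
tool_rot: [[0.204, 0.979, 0.003], [0.979, -0.204, 0.0], [0.001, 0.003, -1.0]]
force: [-0.8, -1.1, 6.9]
opening: 0.27
grasp_force: 98.1
```

```bash
python3 - <<'E'
from h import *
s=r.read_state(); print(s['opening'],s['force'],s['eef_pos'],s['grasp_force'])
d=imaging.capture('wrist')
for k in ['red','blue']:
  for ce,st in blobs(d,k): print(k,ce.round(1),st,atz(d,*ce,.019))
print('top face',atz(d,277,304,.064))
E
```

```text
0.269999458386414 [-0.77966626 -1.12146501  6.9142616 ] [0.60428508 0.1224907  0.02827615] 98.06537747383118
red [277.   52.7] [ 251   30   53   45 1752] [0.62241369 0.22319163 0.019     ]
blue [281.  281.2] [ 253  239   56   80 3800] [0.60009872 0.10724206 0.019     ]
top face [0.60124046 0.12179598 0.064     ]
```

Grip is firm at 98 N. I'll draw the tray out 110 mm gently, then lift it.

```bash
python3 - <<'E'
from h import *
R=down(np.radians(-11.8))
st=plan(np.array([.604-.0225,.1225-.1077,.030]),R,25,1)
plan(np.array([.604-.0225,.1225-.1077,.180]),R,25,1,start=st)
E
```

```text
[-0.01, 0, 0, 0, 0, 0, 1, -0.05, 0, 0, 0, 0, 0, 1, -0.06, 0, 0, 0, 0, 0, 1, -0.1, 0, 0, 0, 0, 0, 1, -0.12, 0, -0.01, 0, 0, 0, 1]
[-0.14, 0, 0, 0, 0, 0, 1, -0.14, 0, 0, 0, 0, 0, 1, -0.14, 0, 0, 0.01, 0, 0, 1, -0.13, 0, 0, 0, 0, 0, 1, -0.14, 0, -0.01, 0, 0, 0, 1]
[-0.14, 0, 0, 0, 0, 0, 1, -0.14, 0, 0, 0, 0, 0, 1, -0.14, 0, 0, 0, 0, 0, 1, -0.13, 0, -0.01, 0, 0, 0, 1, -0.14, 0, 0, 0, 0, 0, 1]
[-0.14, 0, 0, 0, 0, 0, 1, -0.14, -0.01, 0, 0.01, -0.01, 0, 1, -0.13, 0, -0.01, 0, 0, 0, 1, -0.14, 0, 0, 0, 0, 0, 1, -0.14, 0, 0, 0, 0, 0, 1]
[-0.12, 0, 0, 0, 0, 0, 1, -0.1, 0, 0, 0, 0, 0, 1, -0.07, 0, 0, 0, 0, 0, 1, -0.04, 0, 0, 0, 0, 0, 1, -0.01, 0, 0, 0, 0, 0, 1]
end err mm [ 0.1 -0.1  0.2]
[0, 0, -0.02, 0, 0, 0, 1, 0, 0, -0.06, 0, 0, 0, 1, 0, 0, -0.09, 0, 0, 0, 1, 0, 0, -0.13, 0, 0, 0, 1, 0, 0, -0.17, 0, 0, 0, 1]
[0, 0, -0.19, 0, 0, 0, 1, 0, 0, -0.18, 0, 0, 0, 1, 0, 0, -0.19, 0, 0, 0, 1, 0, 0, -0.19, 0, 0, 0, 1, 0, 0, -0.19, 0, 0, 0, 1]
[0, 0, -0.19, 0, 0, 0, 1, 0, 0, -0.18, 0, 0, 0, 1, 0, 0, -0.19, 0, 0, 0, 1, 0, 0, -0.19, 0, 0, 0, 1, 0, 0, -0.19, 0, 0, 0, 1]
[0, 0, -0.18, 0, 0, 0, 1, 0, 0, -0.19, 0, 0, 0, 1, 0, 0, -0.19, 0, 0, 0, 1, 0, 0, -0.19, 0, 0, 0, 1, 0, 0, -0.19, 0, 0, 0, 1]
[0, 0, -0.16, 0, 0, 0, 1, 0, 0, -0.14, 0, 0, 0, 1, 0, 0, -0.09, 0, 0, 0, 1, 0, 0, -0.06, 0, 0, 0, 1, 0, 0, -0.01, 0, 0, 0, 1]
end err mm [ 0.1 -0.2  0.2]
```

carry_out --commands '[-0.01,0,0,0,0,0,1,-0.05,0,0,0,0,0,1,-0.06,0,0,0,0,0,1,-0.1,0,0,0,0,0,1,-0.12,0,-0.01,0,0,0,1]'

```text
clock: 15.07
eef_pos: [0.6015, 0.1103, 0.0283]
tool_rot: [[0.203, 0.979, 0.003], [0.979, -0.203, 0.002], [0.003, 0.003, -1.0]]
force: [1.8, 2.5, 2.8]
opening: 0.263
grasp_force: 97.8
```

carry_out --commands '[-0.14,0,0,0,0,0,1,-0.14,0,0,0,0,0,1,-0.14,0,0,0,0,0,1,-0.14,0,0,0,0,0,1,-0.14,0,-0.01,0,0,0,1]'

```text
clock: 15.48
eef_pos: [0.5954, 0.0815, 0.0283]
tool_rot: [[0.204, 0.979, 0.002], [0.979, -0.204, 0.001], [0.001, 0.002, -1.0]]
force: [1.0, 3.6, 3.6]
opening: 0.269
grasp_force: 98.0
```

carry_out --commands '[-0.14,0,0,0,0,0,1,-0.14,0,0,0,0,0,1,-0.14,0,0,0,0,0,1,-0.14,0,-0.01,0,0,0,1,-0.14,0,0,0,0,0,1]'

```text
clock: 15.9
eef_pos: [0.589, 0.0536, 0.0282]
tool_rot: [[0.204, 0.979, 0.001], [0.979, -0.204, 0.0], [0.0, 0.001, -1.0]]
force: [0.5, 3.2, 4.5]
opening: 0.269
grasp_force: 98.4
```

carry_out --commands '[-0.14,0,0,0,0,0,1,-0.14,0,0,0,0,0,1,-0.14,0,-0.01,0,0,0,1,-0.14,0,0,0,0,0,1,-0.14,0,0,0,0,0,1]'

```text
clock: 16.32
eef_pos: [0.583, 0.0256, 0.0283]
tool_rot: [[0.205, 0.979, 0.0], [0.979, -0.205, -0.0], [-0.0, 0.0, -1.0]]
force: [0.6, 1.4, 0.5]
opening: 0.266
grasp_force: 98.0
```

carry_out --commands '[-0.12,0,0,0,0,0,1,-0.1,0,0,0,0,0,1,-0.07,0,0,0,0,0,1,-0.04,0,0,0,0,0,1,-0.01,0,0,0,0,0,1]'

```text
clock: 16.73
eef_pos: [0.5804, 0.0126, 0.0284]
tool_rot: [[0.205, 0.979, 0.0], [0.979, -0.205, -0.0], [-0.0, 0.0, -1.0]]
force: [-0.0, -0.0, -1.1]
opening: 0.266
grasp_force: 97.9
```

```bash
python3 - <<'E'
from h import *
s=r.read_state(); print(s['opening'],s['force'],s['eef_pos'],s['grasp_force'])
d=imaging.capture('wrist')
for k in ['red','blue']:
  for ce,st in blobs(d,k): print(k,ce.round(1),st,atz(d,*ce,.019))
p=np.array(s['eef_pos'])+np.array([.204,.979,0])*.095; p[2]=.019; print('expected pocket',p,proj(d,p)[:2])
for t in ['tray_pocket']: print([(np.round(q['point'],4),q['conf']) for q in pinpoint('wrist',t)[:2]])
E
```

```text
0.26555307506866815 [-0.04248111 -0.02223076 -1.12898819] [0.58037119 0.01256371 0.02837059] 97.86858558654785
red [276.4  58.4] [ 251   30   52   59 2319] [0.59776532 0.11089636 0.019     ]
blue [281. 281.] [ 253  239   56   80 3810] [ 0.57612771 -0.00268609  0.019     ]
expected pocket [0.59975119 0.10556871 0.019     ] (np.float64(282.8638503365102), np.float64(69.62587393260563))
[]
```

The tray is out of the gauge, its weight is on the gripper (-1.1 N), and the bead is in the pocket. Lifting now.

carry_out --commands '[0,0,-0.02,0,0,0,1,0,0,-0.06,0,0,0,1,0,0,-0.09,0,0,0,1,0,0,-0.13,0,0,0,1,0,0,-0.17,0,0,0,1]'

```text
clock: 17.25
eef_pos: [0.5805, 0.0137, 0.0478]
tool_rot: [[0.204, 0.979, 0.001], [0.979, -0.204, 0.0], [0.0, 0.0, -1.0]]
force: [-0.3, -0.1, -0.9]
opening: 0.265
grasp_force: 98.0
```

carry_out --commands '[0,0,-0.19,0,0,0,1,0,0,-0.18,0,0,0,1,0,0,-0.19,0,0,0,1,0,0,-0.19,0,0,0,1,0,0,-0.19,0,0,0,1]'

```text
clock: 17.67
eef_pos: [0.5809, 0.0134, 0.0861]
tool_rot: [[0.204, 0.979, 0.002], [0.979, -0.204, 0.0], [0.001, 0.002, -1.0]]
force: [-0.8, 0.3, -1.4]
opening: 0.263
grasp_force: 98.0
```

carry_out --commands '[0,0,-0.19,0,0,0,1,0,0,-0.18,0,0,0,1,0,0,-0.19,0,0,0,1,0,0,-0.19,0,0,0,1,0,0,-0.19,0,0,0,1]'

```text
clock: 18.08
eef_pos: [0.5807, 0.0135, 0.1235]
tool_rot: [[0.204, 0.979, 0.001], [0.979, -0.204, 0.0], [0.001, 0.001, -1.0]]
force: [-0.3, -0.1, -2.3]
opening: 0.267
grasp_force: 98.0
```

carry_out --commands '[0,0,-0.18,0,0,0,1,0,0,-0.19,0,0,0,1,0,0,-0.19,0,0,0,1,0,0,-0.19,0,0,0,1,0,0,-0.19,0,0,0,1]'

```text
clock: 18.5
eef_pos: [0.5806, 0.0135, 0.1611]
tool_rot: [[0.204, 0.979, 0.001], [0.979, -0.204, 0.0], [0.001, 0.001, -1.0]]
force: [0.2, 0.0, -1.7]
opening: 0.266
grasp_force: 98.0
```

carry_out --commands '[0,0,-0.16,0,0,0,1,0,0,-0.14,0,0,0,1,0,0,-0.09,0,0,0,1,0,0,-0.06,0,0,0,1,0,0,-0.01,0,0,0,1]'

```text
clock: 18.92
eef_pos: [0.5808, 0.0134, 0.1791]
tool_rot: [[0.204, 0.979, 0.002], [0.979, -0.204, 0.0], [0.001, 0.002, -1.0]]
force: [-0.5, 0.1, -1.6]
opening: 0.269
grasp_force: 98.0
```

```bash
python3 - <<'E'
from h import *
s=r.read_state(); print(s['opening'],s['force'],s['eef_pos'],s['grasp_force'])
d=imaging.capture('wrist')
for k in ['red','blue']:
  for ce,st in blobs(d,k): print(k,ce.round(1),st)
for c in ['scene','top']:
  d=imaging.capture(c)
  for t in ['magnifier','lens_center','view_point','bead_small_center','bead_large_center','tray_pocket']: print(c,t,[(np.round(q['point'],4),round(q['conf'],2)) for q in pinpoint(c,t)[:2]])
u=np.array([.965,.26]); u/=np.linalg.norm(u)
tgt=np.append(np.array([.653,-.164])-.097*u,.179)
print(tgt); plan(tgt,down(np.arctan2(u[1],u[0])-np.pi/2),40,1)
E
```

```text
0.268569693511658 [-0.46404704  0.09535528 -1.56571952] [0.58083008 0.01343476 0.17910805] 98.02192568778992
red [276.4  58.7] [ 251   30   53   59 2335]
blue [281.  280.8] [ 253  239   56   79 3810]
scene magnifier [(array([ 0.7315, -0.1442,  0.    ]), 0.69)]
scene lens_center [(array([ 0.7314, -0.1432,  0.1714]), 0.91)]
scene view_point [(array([ 0.7286, -0.1436,  0.1738]), 0.63)]
scene bead_small_center [(array([0.5984, 0.111 , 0.1695]), 0.66)]
scene bead_large_center []
scene tray_pocket [(array([0.5989, 0.1077, 0.1716]), 0.95)]
top magnifier [(array([ 0.731 , -0.1445, -0.0036]), 0.56), (array([ 0.6508, -0.1663,  0.1684]), 0.21)]
top lens_center [(array([ 0.7333, -0.1436,  0.1721]), 0.84)]
top view_point [(array([ 0.6514, -0.1656,  0.1694]), 0.89)]
top bead_small_center [(array([0.6027, 0.1116, 0.167 ]), 0.63)]
top bead_large_center [(array([ 0.6239,  0.2149, -0.0054]), 0.45)]
top tray_pocket [(array([0.5983, 0.1051, 0.1703]), 0.71), (array([0.6212, 0.2168, 0.0479]), 0.3)]
[ 0.55933996 -0.18923483  0.179     ]
[-0.01, 0, 0, 0, 0, 0.03, 1, -0.05, 0.01, 0, 0, 0, 0.07, 1, -0.07, 0, 
[... 497 characters left out ...]
 -0.01, 0, 0, 0.26, 1, -0.12, 0.08, 0, 0, -0.01, 0.26, 1]
[-0.12, 0.09, 0, 0, 0, 0.26, 1, -0.11, 0.09, 0, 0, 0, 0.27, 1, -0.11, 0.1, 0, 0, 0, 0.26, 1, -0.11, 0.09, 0, 0, 0, 0.26, 1, -0.1, 0.11, 0, 0, 0, 0.26, 1]
[-0.1, 0.1, 0, 0, 0, 0.27, 1, -0.1, 0.11, 0, 0, 0, 0.26, 1, -0.09, 0.11, 0, 0, 0, 0.26, 1, -0.09, 0.12, 0, 0, 0, 0.26, 1, -0.09, 0.11, 0, 0, 0, 0.26, 1]
[-0.08, 0.12, 0, 0, 0, 0.27, 1, -0.08, 0.13, 0, 0, 0, 0.26, 1, -0.08, 0.12, 0, 0, 0, 0.26, 1, -0.07, 0.13, 0, 0, 0, 0.26, 1, -0.06, 0.13, 0, 0, 0, 0.27, 1]
[-0.06, 0.12, 0, 0, 0, 0.23, 1, -0.04, 0.09, 0, 0, 0, 0.19, 1, -0.03, 0.07, 0, 0, 0, 0.13, 1, -0.02, 0.04, 0, 0, 0, 0.08, 1, 0, 0.01, 0, 0, 0, 0.02, 1]
end err mm [-0.1 -0.  -0.1]
```

The bead is in the pocket and the tray is level, with the pocket at z ≈ 0.171. Next is the carry to the view point.

carry_out --commands '[-0.01,0,0,0,0,0.03,1,-0.05,0.01,0,0,0,0.07,1,-0.07,0,0,0,0,0.14,1,-0.1,0.02,0,0,0,0.18,1,-0.13,0.02,0,0,0,0.24,1]'

```text
clock: 20.08
eef_pos: [0.5792, -0.0013, 0.1787]
tool_rot: [[0.283, 0.959, 0.001], [0.959, -0.283, 0.0], [0.001, 0.001, -1.0]]
force: [-0.3, 0.3, -1.8]
opening: 0.265
grasp_force: 98.0
```

carry_out --commands '[-0.14,0.02,0,0,0,0.26,1,-0.15,0.03,0,0,0,0.26,1,-0.14,0.04,0,0,0,0.26,1,-0.14,0.04,0,0,0,0.26,1,-0.14,0.04,0,0,0,0.26,1]'

```text
clock: 20.5
eef_pos: [0.5759, -0.0309, 0.1787]
tool_rot: [[0.43, 0.903, 0.001], [0.903, -0.43, 0.0], [0.001, 0.001, -1.0]]
force: [0.3, -0.2, -1.7]
opening: 0.268
grasp_force: 98.0
```

carry_out --commands '[-0.13,0.05,0,0,0,0.26,1,-0.14,0.05,0,0,0,0.26,1,-0.13,0.06,0,0,0,0.26,1,-0.14,0.06,0,0,0,0.26,1,-0.13,0.07,0,0,0,0.26,1]'

```text
clock: 20.92
eef_pos: [0.5731, -0.0598, 0.1787]
tool_rot: [[0.565, 0.825, 0.001], [0.825, -0.565, 0.0], [0.001, 0.001, -1.0]]
force: [0.7, 1.5, -1.7]
opening: 0.265
grasp_force: 98.0
```

carry_out --commands '[-0.12,0.06,0,0,0,0.26,1,-0.13,0.08,0,0,0,0.26,1,-0.12,0.07,0,0,0,0.26,1,-0.12,0.09,0,0,0,0.26,1,-0.12,0.08,0,0,0,0.26,1]'

```text
clock: 21.33
eef_pos: [0.5702, -0.0884, 0.1787]
tool_rot: [[0.686, 0.728, 0.001], [0.728, -0.686, 0.0], [0.001, 0.001, -1.0]]
force: [1.0, -1.0, -1.9]
opening: 0.266
grasp_force: 98.0
```

carry_out --commands '[-0.12,0.09,0,0,0,0.26,1,-0.11,0.09,0,0,0,0.26,1,-0.11,0.1,0,0,0,0.26,1,-0.11,0.09,0,0,0,0.26,1,-0.1,0.11,0,0,0,0.26,1]'

```text
clock: 21.75
eef_pos: [0.5672, -0.1174, 0.1786]
tool_rot: [[0.791, 0.612, 0.001], [0.612, -0.791, 0.0], [0.001, 0.0, -1.0]]
force: [0.5, 1.2, -1.3]
opening: 0.268
grasp_force: 98.1
```

```bash
python3 - <<'E'
from h import *
s=r.read_state(); print(s['opening'],s['force'],s['eef_pos'],s['grasp_force'])
d=imaging.capture('wrist')
for ce,st in blobs(d,'red'): print(ce.round(1),st)
E
```

```text
0.26792225958174093 [ 0.45075096  1.17786983 -1.34172453] [ 0.56722889 -0.11743897  0.17862879] 98.0571699142456
[275.9  57.7] [ 250   29   53   59 2427]
[204.6 275.2] [192 261  28  30 612]
```

carry_out --commands '[-0.1,0.1,0,0,0,0.26,1,-0.1,0.11,0,0,0,0.26,1,-0.09,0.11,0,0,0,0.26,1,-0.09,0.12,0,0,0,0.26,1,-0.09,0.11,0,0,0,0.26,1]'

```text
clock: 22.22
eef_pos: [0.5643, -0.1464, 0.1786]
tool_rot: [[0.876, 0.482, 0.001], [0.482, -0.876, 0.0], [0.001, 0.0, -1.0]]
force: [1.3, -0.3, -1.8]
opening: 0.266
grasp_force: 98.0
```

carry_out --commands '[-0.08,0.12,0,0,0,0.26,1,-0.08,0.13,0,0,0,0.26,1,-0.08,0.12,0,0,0,0.26,1,-0.07,0.13,0,0,0,0.26,1,-0.06,0.13,0,0,0,0.26,1]'

```text
clock: 22.63
eef_pos: [0.5616, -0.1755, 0.1786]
tool_rot: [[0.941, 0.34, 0.001], [0.34, -0.941, 0.0], [0.001, 0.0, -1.0]]
force: [0.5, -0.2, -1.8]
opening: 0.265
grasp_force: 98.1
```

carry_out --commands '[-0.06,0.12,0,0,0,0.23,1,-0.04,0.09,0,0,0,0.19,1,-0.03,0.07,0,0,0,0.13,1,-0.02,0.04,0,0,0,0.08,1,0,0.01,0,0,0,0.02,1]'

```text
clock: 23.05
eef_pos: [0.56, -0.1896, 0.1785]
tool_rot: [[0.964, 0.268, 0.001], [0.268, -0.964, 0.0], [0.001, 0.0, -1.0]]
force: [-0.3, -0.4, -1.8]
opening: 0.265
grasp_force: 98.0
```

carry_out --commands '[0,0,0,0,0,0,1,0,0,0,0,0,0,1,0,0,0,0,0,0,1,0,0,0,0,0,0,1,0,0,0,0,0,0,1]'

```text
clock: 23.47
eef_pos: [0.5602, -0.1891, 0.1786]
tool_rot: [[0.963, 0.269, 0.001], [0.269, -0.963, 0.0], [0.001, -0.0, -1.0]]
force: [-1.0, -0.3, -2.2]
opening: 0.266
grasp_force: 98.0
```

```bash
python3 - <<'E'
from h import *
s=r.read_state(); print(s['opening'],s['force'],s['eef_pos'],s['grasp_force'],np.abs(s['qvel']).max())
R=np.array(s['tool_rot']); print('pocket exp',np.array(s['eef_pos'])+R[:,0]*.095)
d=imaging.capture('wrist')
for ce,st in blobs(d,'red'): print(ce.round(1),st)
for c in ['scene','top']:
  d=imaging.capture(c)
  for t in ['magnifier','lens_center','view_point','bead_small_center','bead_large_center','tray_pocket']: print(c,t,[(np.round(q['point'],4),round(q['conf'],2)) for q in pinpoint(c,t)[:2]])
  for ce,st in blobs(d,'red'): print(c,ce.round(1),st[4],np.round(atz(d,*ce,.17),4),np.round(atz(d,*ce,.049),4))
E
```

```text
0.26562390388552193 [-0.99368416 -0.33852298 -2.21041223] [ 0.56022328 -0.1890592   0.17861567] 98.04151654243469 0.003173322090837792
pocket exp [ 0.65172563 -0.16351893  0.17873608]
[284.   60.6] [ 258   32   53   58 2408]
[172.4 273.2] [159 258  30  30 630]
scene magnifier [(array([ 0.7321, -0.1433,  0.0022]), 0.56)]
scene lens_center [(array([ 0.7263, -0.1467,  0.1712]), 0.94)]
scene view_point []
scene bead_small_center [(array([ 0.4367,  0.3388, -0.0035]), 0.39), (array([ 7.330e-01, -1.445e-01, -1.000e-04]), 0.38)]
scene bead_large_center [(array([ 0.7271, -0.1441,  0.1687]), 0.7), (array([ 0.4627, -0.1061,  0.0477]), 0.44)]
scene tray_pocket [(array([ 0.6494, -0.1605,  0.1727]), 0.89)]
top magnifier [(array([ 0.559 , -0.1871,  0.1929]), 0.72), (array([ 0.7335, -0.1443, -0.001 ]), 0.67)]
top lens_center [(array([ 0.4368, -0.3514,  0.0014]), 0.73), (array([ 0.7337, -0.1422,  0.1706]), 0.59)]
top view_point [(array([ 0.6486, -0.1646,  0.1696]), 0.93)]
top bead_small_center [(array([ 0.4835, -0.1689,  0.033 ]), 0.63), (array([ 0.6583, -0.1644,  0.17  ]), 0.58)]
top bead_large_center [(array([ 0.4592, -0.1038,  0.0486]), 0.66)]
top tray_pocket [(array([ 0.6502, -0.1603,  0.1724]), 0.61)]
top [347.9 159.2] 71 [ 0.6558 -0.1647  0.17  ] [ 0.6846 -0.1899  0.049 ]
top [313.1 258.6] 133 [ 0.4623 -0.0904  0.17  ] [ 0.4613 -0.1041  0.049 ]
```

The pocket is at (0.650, -0.1605, 0.172) and the bead at about (0.656, -0.165, 0.17), against a view point of about (0.652, -0.165, 0.17). Everything is still and level, and the large bead is on its post. Handing in.

```bash
python3 -c "
from station import finish_job
print(finish_job())"
```

```text
the job is handed in; nothing more can be done
None
```

I dropped the small bead through the gauge into the tray pocket and handed in with the tray held still and level at the magnifier. The bead measured about 5 mm from the view point, and the large bead was still on its post; the hand-in call gave no verdict.

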